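Find the leaded bishop and stand it at the chute

TASK

One of these four like bishops already has its lead in the base and is about three times as heavy as the others: find it by lifting them, and stand it upright in the middle of the narrow raised step at the mouth of the chute, ready for felting. Leave the other three standing upright on the table, set pieces down without dropping or knocking any over, and leave everything else where it is.

Things in the scene. Friction and masses are not known exactly. Their poses are not given: they have to be found in the camera images.
- bishop_1: One of four boxwood bishops that look the same, round about upright z, 118 mm tall; origin at the centre of the underside. Base 62 mm across, drum 50 mm across to 45 mm up, then a neck; head 30 mm across from 76 to 100 mm up (grip it there from above), tip 10 mm across. 120 to 165 g with cork inside, 400 to 520 g with lead; which one has the lead varies and cannot be seen.
- bishop_2: One of four boxwood bishops that look the same, round about upright z, 118 mm tall; origin at the centre of the underside. Base 62 mm across, drum 50 mm across to 45 mm up, then a neck; head 30 mm across from 76 to 100 mm up (grip it there from above), tip 10 mm across. 120 to 165 g with cork inside, 400 to 520 g with lead; which one has the lead varies and cannot be seen.
- bishop_3: One of four boxwood bishops that look the same, round about upright z, 118 mm tall; origin at the centre of the underside. Base 62 mm across, drum 50 mm across to 45 mm up, then a neck; head 30 mm across from 76 to 100 mm up (grip it there from above), tip 10 mm across. 120 to 165 g with cork inside, 400 to 520 g with lead; which one has the lead varies and cannot be seen.
- bishop_4: One of four boxwood bishops that look the same, round about upright z, 118 mm tall; origin at the centre of the underside. Base 62 mm across, drum 50 mm across to 45 mm up, then a neck; head 30 mm across from 76 to 100 mm up (grip it there from above), tip 10 mm across. 120 to 165 g with cork inside, 400 to 520 g with lead; which one has the lead varies and cannot be seen.
- chute: Fixed wooden stand: a narrow raised step, from which an open chute 76 mm wide slopes down along the stand's +y into a lidded walnut box (178 x 148 mm, 135 mm high with its knob, centre 285 mm from the origin). Origin on the table under the step's centre; z up; at yaw 0 its +y is the table's +y, yaw varies by 20 degrees either way.
- step_top (a point): Centre of the step's level top, 110 mm above the table, axes as the stand's. The top is 48 mm (x) by 60 mm (y), narrower than a bishop's base; the chute's floor starts 30 mm from here along +y, and its low side walls, up to 15 mm higher than the step, 50 mm from here.
- weight: Bystander: brass bell-shaped weight, 48 mm across, 59 mm tall; origin under its centre.
- pawn: Bystander: boxwood pawn, 36 mm across, 65 mm tall; origin under its centre.
- rook: Bystander: walnut rook, 40 mm across, 68 mm tall; origin under its centre.
- cup: Bystander: ochre clay cup of wooden pegs, 72 mm across, 80 mm tall, pegs up to about 125 mm; origin under its centre.
- callipers: Bystander: steel callipers lying flat, 200 mm long along its x, jaws 47 mm to its -y, 9 mm thick; origin under the beam's middle.
- felts: Bystander: stack of felt base discs, 52 mm across, 22 mm high; origin under its centre.
There are look-alikes about, which are no part of the job. Leave any pink or yellow look-alike of the bishop_1 alone.

How it is judged:
By the outcome, as a careful person would: the job done as asked, in the order asked, and still so for the second after the job is handed in, with the robot touching nothing.
It also fails if it takes over 64 s, if anything falls off the work surface, if the arm or the gripper's body presses on something with over 40 N, if the wrist force passes 120 N, or if a joint passes its speed limit or range.

ROBOT

A 7-joint arm with a two-finger parallel gripper is mounted at the origin on the work surface. World frame = base frame: x ahead of the robot, y to its left, z up, the work surface at z = 0. Lengths are in m, angles in rad, forces in N, time in s.
With the tool pointing down it reaches from about 0.425 to 0.875 m from the base axis. Payload 4.7 kg.
Tool frame: the origin (TCP) lies between the finger pads; the fingertips stand 11 mm ahead of it and the grasp point (between the pads) lies 8 mm behind it; z points along the fingers, y is the line along which they close (so a half turn about z gives the same grasp; the last joint's range is limited). The gripper opens to 87 mm and grips with 3 to 60 N. Pads are 19 mm wide; open, the fingers measure 117 mm over their backs; the gripper's body (75 mm by 190 mm) begins 51 mm behind the grasp point.
Start: joints at [-1.177, 0.321, -0.07, 1.45, 0.023, 1.371, -0.057], TCP at [0.241, 0.604, 0.234] pointing down, gripper open.
Joint ranges: [-2.86, 2.86], [-0.3, 2.09], [-1.38, 1.24], [0.06, 2.45], [-1.56, 4.7], [0.09, 2.05], [-2.69, 2.69]. Speed limits (rad/s): [2.57, 2.57, 3.14, 3.14, 3.14, 3.14, 3.14].

INTERFACE

Orientations are given as a rotation vector (axis times angle).
In Python, from bench import ctrl gives the robot as it stands. The module is installed in compiled form; this text tells all that it offers.
- The arm moves only by the shell command python3 -m inch 'ROWS' [FORCE]. ROWS is JSON, a list of rows, each an object with "slide": the shift along the tool's x, y, z scaled (see below), a list of three; "angular": the turn, a rotation vector about the tool's x, y, z scaled (see below), a list of three; "claw": the opening, from -1 (shut) to 1 (fully open). In form: [{"slide": [tx, ty, tz], "angular": [rx, ry, rz], "claw": claw}, ...]. A call has 1 to 10 rows; each row is the pose to reach, as a shift and turn from the pose commanded when the call began, along the tool's axes at that moment; what a row does not reach only later rows make up. The controller multiplies each number of a shift by 0.25 m and each number of a turn by 30 degrees. A row lasts 1/10 s, in which the tool goes at most 50 mm and 8.59 degrees, less where a joint would pass 70% of its speed; a pose out of reach is approached as far as the arm can. A call with a number of a shift or a turn outside -1 to 1 is refused whole. A call with a gripper value outside its range is refused whole. The fingers move at their own pace and stop on an object; FORCE is the grip in N (left out, the last holds). Time passes only in rows, so rows that repeat a pose let the fingers close. It gives the time, the measured TCP pose, the force, the opening and the grip force at its end, in the units of the state.
- ctrl.get_state(): the state, without advancing time (a new reading comes with each control period).
- ctrl.get_image(name): name is "scene" or "top" or "wrist"; returns a dict with "color" (480x640x3 uint8, red, green, blue), "depth" (480x640 float32, m along the optical axis (not along the pixel's ray), 0 where there is no reading), "camera_matrix" (3x3 intrinsics, pixels), "extrinsics" (4x4, takes a point from camera to world coordinates); the wrist camera has in their place "tool_from_camera" (4x4, takes a point from camera to tool coordinates, whose origin is the TCP and whose axes are the flange's). Camera axes: x right, y up, looking along -z (the intrinsics and any distortion apply to the point x, -y, -z); pixel columns grow to the right and rows downward; lengths in m; the calibration is good to about 2 mm. A picture is of the moment at which its call begins: read the wrist's pose just before it.
- ctrl.close_job(): hands the job in; it is judged then, once.
Trained networks look in the newest picture that a camera, given by its name, has taken for a name from the list of things; names that differ only in an ending like _2 or _b are one class to them, and where a whole thing is asked for, a point or a joint stands for the part that bears it (a point fixed in the world has none). Each returns a list of dicts, best first, with "confidence" (0 to 1); they miss things now and then, are a little off and sometimes report something else, mostly with a low value. They report only what shows in the picture. A call takes as long as a camera call. They do not tell look-alikes from the thing itself.
- ctrl.find_in(query, camera): "bbox" ([centre column, centre row, width, height] in pixels, round what is visible of it).
- ctrl.outline_of(query, camera): "mask" (480x640 bool, what is visible of it) and "bbox" ([centre column, centre row, width, height] in pixels, round what is visible of it).
The state is a dict: "time": time; "joint_positions": joint angles; "qd": joint speeds; "joint_torque": joint torques, N m; "position": TCP position; "tool_rot": TCP orientation; "ft_force": force on the tool from outside, world axes, zero at the start; "torque": the same for the moment, N m; "grip_width": opening from 0.0 (shut) to 1.0 (fully open); "grip_force": force on a finger pad.
Only numpy, scipy, OpenCV 4.12 (cv2) and the standard library are available. Lean on these libraries where they do the work, as an engineer would, in place of code of your own. Each camera call takes 0.05 s, during which the arm holds its last target. There are 200 camera calls.

## Working session

There is one attempt and no reset: what is moved stays moved. The work goes in short steps, Python scripts to look and compute and a shell command to move; the robot and the scene stay as the last step left them, time stands still between calls to the robot, and variables do not carry over. Pictures are saved under pics/ and viewed, at most 10 in all, crops included, and the job is handed in when it is done.

```bash
mkdir -p pics; ls
python3 - <<'E'
from bench import ctrl
import cv2
s=ctrl.get_state()
print({k:s[k] for k in ('time','position','tool_rot','ft_force','grip_width','joint_positions')})
for n in('scene','top'):
    i=ctrl.get_image(n); cv2.imwrite(f'pics/{n}0.png',i['color'][:,:,::-1])
    print(n,i['camera_matrix'].tolist(),i['extrinsics'].round(3).tolist())
    for q in('bishop_1','chute'):
        for d in ctrl.find_in(q,n): print(q,d['confidence'],[round(float(x)) for x in d['bbox']])
E
```

```text
pics
{'time': 0.0, 'position': array([0.24080161, 0.60318928, 0.23249321]), 'tool_rot': array([-5.92854602e-01, -3.08488582e+00,  2.88540654e-03]), 'ft_force': array([0.07779655, 0.80713119, 0.24131291]), 'grip_width': 0.9978036980545304, 'joint_positions': array([-1.17690817,  0.32179169, -0.07012824,  1.45165299,  0.02261337,
        1.37079047, -0.05691696])}
scene [[518.4998537479628, 0.0, 323.5531456414311], [0.0, 518.4998537479628, 238.33680032247904], [0.0, 0.0, 1.0]] [[-0.886, -0.252, 0.388, 0.96], [0.463, -0.488, 0.74, 0.658], [0.004, 0.836, 0.549, 0.704], [0.0, 0.0, 0.0, 1.0]]
bishop_1 0.97 [293, 295, 34, 61]
bishop_1 0.87 [328, 223, 22, 48]
bishop_1 0.79 [283, 250, 27, 52]
bishop_1 0.68 [382, 261, 26, 52]
bishop_1 0.64 [382, 221, 30, 46]
bishop_1 0.57 [362, 202, 24, 48]
bishop_1 0.15 [343, 297, 15, 32]
chute 0.59 [500, 395, 269, 170]
top [[442.1344908575605, 0.0, 316.3116221707935], [0.0, 442.1344908575605, 240.31428096587467], [0.0, 0.0, 1.0]] [[-0.011, 0.983, -0.184, 0.396], [-1.0, -0.013, -0.013, -0.13], [-0.015, 0.184, 0.983, 0.979], [0.0, 0.0, 0.0, 1.0]]
bishop_1 0.96 [302, 314, 28, 24]
bishop_1 0.92 [297, 211, 28, 29]
bishop_1 0.67 [366, 228, 31, 34]
bishop_1 0.67 [366, 355, 29, 32]
bishop_1 0.66 [391, 300, 28, 29]
bishop_1 0.59 [416, 354, 30, 29]
bishop_1 0.56 [111, 260, 216, 90]
chute 0.76 [110, 258, 220, 95]
```

View pics/scene0.png

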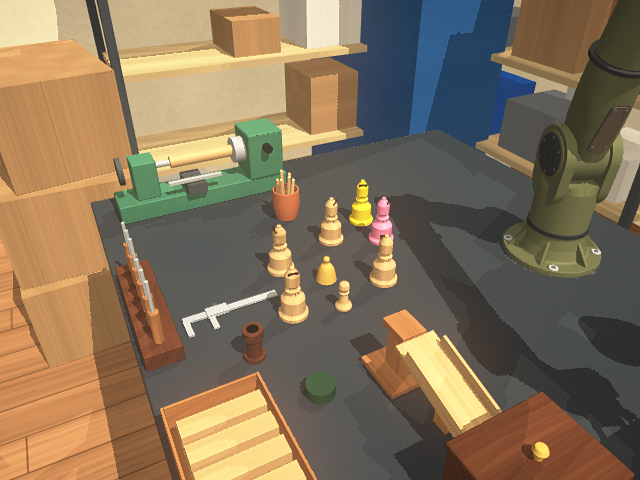

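View pics/top0.png

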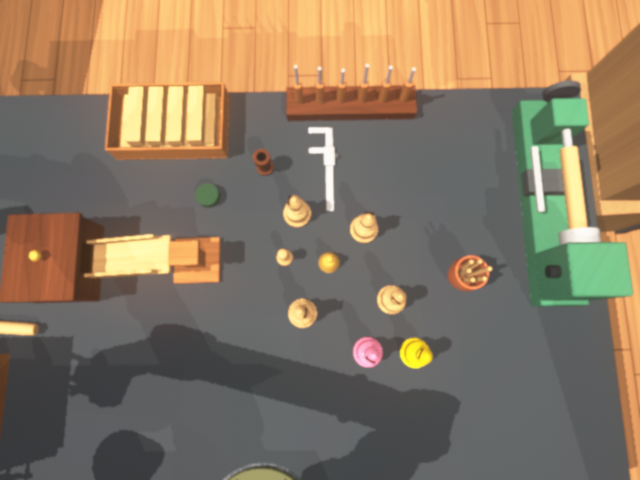

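```bash
cat > h.py <<'E'
import numpy as np, cv2
from bench import ctrl
from scipy.optimize import least_squares
from scipy.spatial.transform import Rotation as R
def cloud(n):
    if n=='wrist':
        s=ctrl.get_state()
    i=ctrl.get_image(n); K=i['camera_matrix']; d=i['depth']
    v,u=np.mgrid[:480,:640]
    P=np.stack([(u-K[0,2])/K[0,0]*d,-(v-K[1,2])/K[1,1]*d,-d],-1)
    if n=='wrist':
        T=np.eye(4);T[:3,:3]=R.from_rotvec(s['tool_rot']).as_matrix();T[:3,3]=s['position'];E=T@i['tool_from_camera']
    else: E=i['extrinsics']
    W=P@E[:3,:3].T+E[:3,3]; W[d==0]=np.nan
    return W,i['color']
def fit(W,c,rad=.05):
    p=W.reshape(-1,3); p=p[np.isfinite(p).all(1)]
    p=p[(np.hypot(*(p[:,:2]-c).T)<rad)&(p[:,2]>.015)]
    h=p[(p[:,2]>.079)&(p[:,2]<.098)]; dr=p[(p[:,2]>.02)&(p[:,2]<.043)]; t=p[p[:,2]>.112]
    out=[len(h),len(dr),t[:,:2].mean(0).round(4) if len(t) else None, round(p[:,2].max(),4)]
    f=lambda x:np.r_[np.hypot(*(h[:,:2]-x).T)-.015,np.hypot(*(dr[:,:2]-x).T)-.025]
    r=least_squares(f,c,loss='soft_l1',f_scale=.002)
    return r.x,out
E
python3 - <<'E'
from h import *
W,_=cloud('top'); S,_=cloud('scene')
for (u,v) in [(297,211),(366,228),(302,314),(391,300),(368,352),(416,353)]:
    reg=W[v-14:v+14,u-14:u+14].reshape(-1,3); t=reg[reg[:,2]>.1]; c=np.nanmean(t[:,:2],0)
    print((u,v),c.round(4),'top',fit(W,c)[0].round(4),fit(W,c)[1],'scene',fit(S,c)[0].round(4),fit(S,c)[1])
for n,u,v in[('pawn',285,257),('weight',329,262),('cup',470,273),('rook',263,162),('felt',207,194)]:
    print(n,W[v,u].round(3))
for nm,X in(('top',W),('scene',S)):
    p=X.reshape(-1,3);p=p[np.isfinite(p).all(1)]
    st=p[(abs(p[:,2]-.11)<.006)&(p[:,1]<.6)&(p[:,1]>.05)&(abs(p[:,0]-.42)<.15)]
    rr=cv2.minAreaRect((st[:,:2]*1000).astype(np.float32)); print(nm,len(st),rr,st.mean(0),st[:,2].std())
print(W[252,150:235:5].round(3).tolist())
E
```

```text
(297, 211) [ 0.6393 -0.0752] top [ 0.6425 -0.0746] [31, 60, array([ 0.6412, -0.074 ]), np.float64(0.1219)] scene [ 0.6446 -0.0746] [122, 227, array([ 0.6455, -0.0724]), np.float64(0.1188)]
(366, 228) [ 0.6016 -0.2241] top [ 0.6043 -0.2248] [37, 52, array([ 0.6033, -0.2243]), np.float64(0.1194)] scene [ 0.6067 -0.2247] [102, 194, array([ 0.6085, -0.2215]), np.float64(0.1174)]
(302, 314) [ 0.4191 -0.0867] top [ 0.419  -0.0857] [6, 22, array([ 0.4189, -0.0868]), np.float64(0.1202)] scene [ 0.4211 -0.0861] [108, 206, array([ 0.4232, -0.0837]), np.float64(0.1186)]
(391, 300) [ 0.445  -0.2777] top [ 0.4459 -0.28  ] [24, 52, array([ 0.4451, -0.2788]), np.float64(0.1194)] scene [ 0.4485 -0.2799] [93, 159, array([ 0.4505, -0.2767]), np.float64(0.1172)]
(368, 352) [ 0.3356 -0.2236] top [ 0.3349 -0.2247] [16, 36, array([ 0.3344, -0.2234]), np.float64(0.1187)] scene [ 0.338  -0.2249] [86, 139, array([ 0.3393, -0.2213]), np.float64(0.1188)]
(416, 353) [ 0.3341 -0.3208] top [ 0.3326 -0.3246] [31, 57, array([ 0.3333, -0.322 ]), np.float64(0.1204)] scene [ 0.3353 -0.325 ] [85, 151, array([ 0.3362, -
[... 194 characters left out ...]
69, 312.55181884765625), (125.92340087890625, 391.2687072753906), 0.12556111812591553) [0.51101752 0.37862511 0.11323363] 0.0023437337486197462
scene 8285 ((509.7229309082031, 311.552490234375), (124.20161437988281, 390.937255859375), 0.8384796380996704) [0.5075562  0.39588314 0.11290945] 0.0018235731190840692
[[0.543, 0.221, 0.091], [0.542, 0.209, 0.096], [0.542, 0.198, 0.097], [0.541, 0.187, 0.101], [0.54, 0.173, 0.11], [0.539, 0.164, 0.11], [0.539, 0.153, 0.111], [0.539, 0.143, 0.11], [0.539, 0.133, 0.11], [0.539, 0.123, 0.112], [0.547, 0.128, 0.059], [0.554, 0.128, 0.018], [0.555, 0.119, 0.011], [0.554, 0.108, 0.011], [0.556, 0.099, -0.001], [0.556, 0.088, -0.002], [0.556, 0.076, 0.001]]
```

```bash
python3 -m inch '[{"slide":[-0.4,-0.3,0],"angular":[0,0,-0.28],"claw":1},{"slide":[-0.81,-0.625,0],"angular":[0,0,-0.56],"claw":1},{"slide":[-0.81,-0.625,0],"angular":[0,0,-0.727],"claw":1},{"slide":[-0.81,-0.625,0],"angular":[0,0,-0.727],"claw":1},{"slide":[-0.81,-0.625,0],"angular":[0,0,-0.727],"claw":1},{"slide":[-0.81,-0.625,0],"angular":[0,0,-0.727],"claw":1},{"slide":[-0.81,-0.625,0],"angular":[0,0,-0.727],"claw":1}]' 5
python3 - <<'E'
from h import *
s=ctrl.get_state(); print(s['time'],s['position'],R.from_rotvec(s['tool_rot']).as_matrix().round(4).tolist(),s['ft_force'],s['joint_positions'].round(2))
for nm in('top','scene'):
    X,_=cloud(nm); p=X.reshape(-1,3);p=p[np.isfinite(p).all(1)]
    st=p[(abs(p[:,2]-.11)<.005)&(p[:,1]<.2)&(p[:,1]>.09)&(abs(p[:,0]-.539)<.05)]
    rr=cv2.minAreaRect((st[:,:2]*1000).astype(np.float32)); print(nm,len(st),rr,st.mean(0),st[:,2].std())
E
```

```text
time: 1.1
position: [0.3725, 0.3819, 0.234]
tool_rot: [0.006, 3.141, 0.001]
ft_force: [-1.1, 0.3, 0.2]
grip_width: 1.0
grip_force: 0.0
1.1 [0.37252248 0.38191977 0.23404148] [[-1.0, 0.0035, 0.0007], [0.0035, 1.0, 0.0007], [-0.0007, 0.0007, -1.0]] [-1.12866456  0.29588762  0.1505794 ] [-0.87  0.07  0.03  1.74 -0.    1.33  0.72]
top 736 ((536.25390625, 150.00076293945312), (54.85680389404297, 65.69046783447266), 1.5662200450897217) [0.53737701 0.14728907 0.1103678 ] 0.0016855573726523708
scene 779 ((540.6309814453125, 149.36273193359375), (49.4939079284668, 61.89211654663086), 0.7243594527244568) [0.5418619  0.15104782 0.10920342] 0.0012582534536357299
```

```bash
python3 -m inch '[{"slide":[-0.6,-1,0],"angular":[0,0,0],"claw":1},{"slide":[-0.6,-1,0],"angular":[0,0,0],"claw":1},{"slide":[-0.6,-1,0],"angular":[0,0,0],"claw":1},{"slide":[-0.6,-1,0],"angular":[0,0,0],"claw":1},{"slide":[-0.6,-1,0],"angular":[0,0,0],"claw":1},{"slide":[-0.6,-1,0],"angular":[0,0,0],"claw":1},{"slide":[-0.6,-1,0],"angular":[0,0,0],"claw":1}]'
python3 - <<'E'
from h import *
s=ctrl.get_state();X,im=cloud('wrist'); cv2.imwrite('pics/w1.png',im[:,:,::-1])
p=X.reshape(-1,3);p=p[np.isfinite(p).all(1)]
st=p[(abs(p[:,2]-.11)<.005)&(p[:,1]<.2)&(p[:,1]>.09)&(abs(p[:,0]-.539)<.05)]
print(s['position'],p.min(0),p.max(0))
if len(st): print(len(st),cv2.minAreaRect((st[:,:2]*1000).astype(np.float32)),st.mean(0))
E
python3 -m inch '[{"slide":[-0.484,-0.826,0],"angular":[0,0,0],"claw":1},{"slide":[-0.484,-0.826,0],"angular":[0,0,0],"claw":1},{"slide":[-0.484,-0.826,0],"angular":[0,0,0],"claw":1},{"slide":[-0.484,-0.826,0],"angular":[0,0,0],"claw":1},{"slide":[-0.484,-0.826,0],"angular":[0,0,0],"claw":1},{"slide":[-0.484,-0.826,0],"angular":[0,0,0],"claw":1},{"slide":[-0.484,-0.826,0],"angular":[0,0,0],"claw":1}]'
python3 - <<'E'
from h import *
s=ctrl.get_state();X,im=cloud('wrist'); cv2.imwrite('pics/w2.png',im[:,:,::-1])
p=X.reshape(-1,3);p=p[np.isfinite(p).all(1)]
print(s['position'],p.min(0),p.max(0))
for c in[(.643,-.0746),(.605,-.2248),(.42,-.086),(.447,-.28)]:
    try: print(fit(X,np.array(c)))
    except Exception as e: print(c,e)
E
```

```text
time: 1.9
position: [0.524, 0.1288, 0.2336]
tool_rot: [0.01, 3.14, -0.005]
ft_force: [0.1, -0.5, 0.6]
grip_width: 0.996
grip_force: 0.0
[0.52401765 0.1287659  0.23360288] [ 0.32351366 -0.25043665 -0.00376652] [0.80959019 0.4604841  0.34188884]
3964 ((538.9170532226562, 148.7672119140625), (48.49287033081055, 60.0960693359375), 0.887956440448761) [0.53743757 0.14863026 0.10987402]
time: 2.65
position: [0.643, -0.07, 0.2325]
tool_rot: [0.005, -3.14, -0.002]
ft_force: [0.2, 1.5, -0.3]
grip_width: 1.004
grip_force: 0.0
[ 0.64295743 -0.06999545  0.23254601] [ 0.44279821 -0.46221171 -0.00388013] [0.89792193 0.31708269 0.34098124]
(array([ 0.64386534, -0.07399562]), [157, 171, array([ 0.6196, -0.077 ]), np.float64(0.341)])
(array([ 0.60580629, -0.22428552]), [379, 455, array([ 0.6054, -0.2226]), np.float64(0.1186)])
(0.42, -0.086) zero-size array to reduction operation maximum which has no identity
(array([ 0.44740245, -0.27944528]), [0, 617, None, np.float64(0.054)])
```

View pics/w2.png

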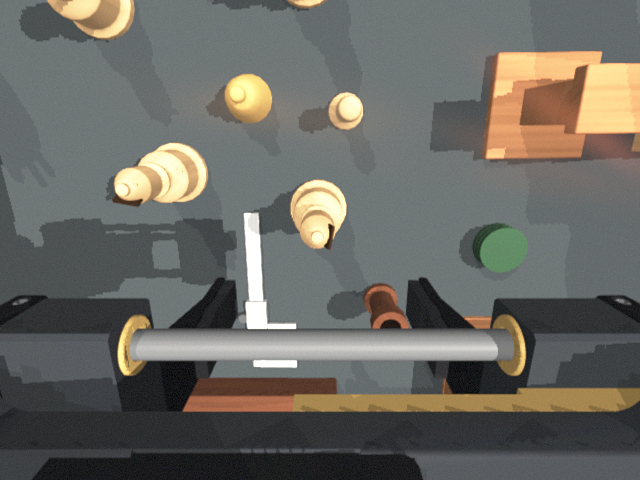

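```bash
python3 -m inch '[{"slide":[0,0,0.18],"angular":[0,0,0],"claw":1},{"slide":[0,0,0.34],"angular":[0,0,0],"claw":1},{"slide":[0,0,0.34],"angular":[0,0,0],"claw":1},{"slide":[0,0,0.34],"angular":[0,0,0],"claw":1}]'
python3 - <<'E'
from h import *
for k in range(3):
    s=ctrl.get_state();X,im=cloud('wrist')
    print(s['time'],s['position'],s['tool_rot'],s['ft_force'])
    try: print(fit(X,np.array((.643,-.0746)),.04))
    except Exception as e:print(e)
E
```

```text
time: 3.1
position: [0.6424, -0.0699, 0.1489]
tool_rot: [0.007, -3.141, -0.002]
ft_force: [1.0, -0.4, 1.0]
grip_width: 0.995
grip_force: 0.0
3.1 [ 0.64244602 -0.06991327  0.14894462] [ 6.93239978e-03 -3.14077257e+00 -1.87592543e-03] [ 1.0033015  -0.39010741  0.98159827]
(array([ 0.643912  , -0.07409384]), [390, 370, array([ 0.6171, -0.0739]), np.float64(0.2571)])
3.15 [ 0.64362784 -0.07082691  0.15059726] [-5.51836349e-03  3.13908723e+00  1.20770827e-03] [ 0.6761013   0.62945141 -0.23550075]
(array([ 0.64391755, -0.07408947]), [378, 352, array([ 0.6176, -0.0734]), np.float64(0.2588)])
3.2 [ 0.6441906  -0.07155933  0.15142124] [-4.30174148e-03  3.13735889e+00  6.97212351e-04] [-0.47849066  0.01276064 -0.3723632 ]
(array([ 0.64395396, -0.07408158]), [371, 344, array([ 0.618 , -0.0734]), np.float64(0.26)])
```

```bash
python3 -m inch '[{"slide":[0,-0.014,0],"angular":[0,0,0],"claw":1},{"slide":[0,-0.014,0.15],"angular":[0,0,0],"claw":0.3},{"slide":[0,-0.014,0.28],"angular":[0,0,0],"claw":0.1},{"slide":[0,-0.014,0.28],"angular":[0,0,0],"claw":0.1},{"slide":[0,-0.014,0.28],"angular":[0,0,0],"claw":0.1}]' 20
python3 -m inch '[{"slide":[0,0,0],"angular":[0,0,0],"claw":-1},{"slide":[0,0,0],"angular":[0,0,0],"claw":-1},{"slide":[0,0,0],"angular":[0,0,0],"claw":-1},{"slide":[0,0,0],"angular":[0,0,0],"claw":-1}]' 20
python3 -m inch '[{"slide":[0,0,-0.02],"angular":[0,0,0],"claw":-1},{"slide":[0,0,-0.05],"angular":[0,0,0],"claw":-1},{"slide":[0,0,-0.08],"angular":[0,0,0],"claw":-1},{"slide":[0,0,-0.08],"angular":[0,0,0],"claw":-1},{"slide":[0,0,-0.08],"angular":[0,0,0],"claw":-1},{"slide":[0,0,-0.08],"angular":[0,0,0],"claw":-1}]'
cat > w.py <<'E'
from h import *
f=[];t=[];ps=[]
for k in range(8):
    s=ctrl.get_state();f.append(s['ft_force']);t.append(s['torque']);ps.append(s['position']);X,im=cloud('wrist')
print(s['time'],np.mean(f,0).round(2),np.std(f,0).round(2),np.mean(t,0).round(3),np.mean(ps,0).round(4),s['grip_width'],s['grip_force'])
cv2.imwrite('pics/wl.png',im[:,:,::-1])
E
python3 w.py
```

```text
time: 3.75
position: [0.643, -0.0766, 0.0796]
tool_rot: [-0.001, 3.141, -0.0]
ft_force: [0.6, -1.3, 0.7]
grip_width: 0.72
grip_force: 0.0
time: 4.15
position: [0.6431, -0.076, 0.0796]
tool_rot: [-0.002, 3.14, 0.001]
ft_force: [0.5, 0.4, 0.8]
grip_width: 0.351
grip_force: 0.4
time: 4.75
position: [0.6423, -0.0762, 0.0983]
tool_rot: [0.001, -3.141, -0.0]
ft_force: [-0.4, 0.4, -2.0]
grip_width: 0.337
grip_force: 20.0
5.1 [-0.09 -0.18 -1.21] [0.25 0.58 0.43] [ 0.016  0.004 -0.003] [ 0.6424 -0.0762  0.0983] 0.3373292389094728 19.97894285028451
```

```bash
python3 -m inch '[{"slide":[0,0,0.03],"angular":[0,0,0],"claw":-1},{"slide":[0,0,0.06],"angular":[0,0,0],"claw":-1},{"slide":[0,0,0.072],"angular":[0,0,0],"claw":-1},{"slide":[0,0,0.078],"angular":[0,0,0],"claw":-1},{"slide":[0,0,0.08],"angular":[0,0,0],"claw":-1},{"slide":[0,0,0.08],"angular":[0,0,0],"claw":-1}]'
python3 -m inch '[{"slide":[0,0,0],"angular":[0,0,0],"claw":0},{"slide":[0,0,0],"angular":[0,0,0],"claw":0.5},{"slide":[0,0,0],"angular":[0,0,0],"claw":1},{"slide":[0,0,0],"angular":[0,0,0],"claw":1},{"slide":[0,0,-0.15],"angular":[0,0,0],"claw":1},{"slide":[0,0,-0.3],"angular":[0,0,0],"claw":1},{"slide":[0,0,-0.3],"angular":[0,0,0],"claw":1},{"slide":[0,0,-0.3],"angular":[0,0,0],"claw":1}]'
python3 -c "
from h import *
s=ctrl.get_state();X,im=cloud('wrist');print(s['position'],s['ft_force'])
for c in[(.643,-.0746),(.605,-.2248)]: print(fit(X,np.array(c),.04))"
```

```text
time: 5.75
position: [0.6429, -0.076, 0.0795]
tool_rot: [-0.002, 3.141, 0.001]
ft_force: [-2.3, 0.9, 4.6]
grip_width: 0.335
grip_force: 19.9
time: 6.55
position: [0.6432, -0.0765, 0.1545]
tool_rot: [-0.001, 3.139, 0.0]
ft_force: [-0.6, -0.0, -0.0]
grip_width: 0.958
grip_force: 0.0
[ 0.64318487 -0.07648333  0.15453732] [-0.59090278 -0.01962846 -0.0429639 ]
(array([ 0.64242897, -0.07445317]), [356, 342, array([ 0.6177, -0.0727]), np.float64(0.263)])
(array([ 0.60590913, -0.22436824]), [869, 865, array([ 0.6054, -0.2225]), np.float64(0.1184)])
```

```bash
python3 -m inch '[{"slide":[0.07,-0.2,0],"angular":[0,0,0],"claw":1},{"slide":[0.12,-0.4,0],"angular":[0,0,0],"claw":1},{"slide":[0.148,-0.6,0],"angular":[0,0,0],"claw":1},{"slide":[0.148,-0.6,0],"angular":[0,0,0],"claw":1},{"slide":[0.148,-0.6,0],"angular":[0,0,0],"claw":1},{"slide":[0.148,-0.6,0.1],"angular":[0,0,0],"claw":0.3},{"slide":[0.148,-0.6,0.2],"angular":[0,0,0],"claw":0.1},{"slide":[0.148,-0.6,0.298],"angular":[0,0,0],"claw":0.1},{"slide":[0.148,-0.6,0.298],"angular":[0,0,0],"claw":0.1},{"slide":[0.148,-0.6,0.298],"angular":[0,0,0],"claw":0.1}]'
python3 -m inch '[{"slide":[0,0,0],"angular":[0,0,0],"claw":-1},{"slide":[0,0,0],"angular":[0,0,0],"claw":-1},{"slide":[0,0,0],"angular":[0,0,0],"claw":-1},{"slide":[0,0,0],"angular":[0,0,0],"claw":-1},{"slide":[0,0,0],"angular":[0,0,0],"claw":-1}]' 20
python3 -m inch '[{"slide":[0,0,-0.02],"angular":[0,0,0],"claw":-1},{"slide":[0,0,-0.05],"angular":[0,0,0],"claw":-1},{"slide":[0,0,-0.08],"angular":[0,0,0],"claw":-1},{"slide":[0,0,-0.08],"angular":[0,0,0],"claw":-1},{"slide":[0,0,-0.08],"angular":[0,0,0],"claw":-1},{"slide":[0,0,-0.08],"angular":[0,0,0],"claw":-1}]'
python3 w.py
```

```text
time: 7.6
position: [0.6058, -0.2243, 0.0784]
tool_rot: [0.005, -3.14, -0.002]
ft_force: [0.9, 0.5, 0.6]
grip_width: 0.636
grip_force: 0.0
time: 8.1
position: [0.6065, -0.226, 0.0801]
tool_rot: [-0.002, 3.14, 0.001]
ft_force: [-0.0, 1.5, 4.3]
grip_width: 0.34
grip_force: 19.9
time: 8.7
position: [0.6054, -0.2262, 0.0987]
tool_rot: [0.001, -3.141, -0.0]
ft_force: [0.4, -0.6, -0.8]
grip_width: 0.338
grip_force: 20.0
9.05 [ 0.36 -0.26 -1.34] [0.42 0.44 0.45] [ 0.027  0.006 -0.001] [ 0.6055 -0.2262  0.0988] 0.3357109656845431 19.969652532599866
```

```bash
python3 -m inch '[{"slide":[0,0,0.03],"angular":[0,0,0],"claw":-1},{"slide":[0,0,0.06],"angular":[0,0,0],"claw":-1},{"slide":[0,0,0.072],"angular":[0,0,0],"claw":-1},{"slide":[0,0,0.078],"angular":[0,0,0],"claw":-1},{"slide":[0,0,0.08],"angular":[0,0,0],"claw":-1},{"slide":[0,0,0.08],"angular":[0,0,0],"claw":-1}]'
python3 -m inch '[{"slide":[0,0,0],"angular":[0,0,0],"claw":0},{"slide":[0,0,0],"angular":[0,0,0],"claw":0.5},{"slide":[0,0,0],"angular":[0,0,0],"claw":1},{"slide":[0,0,0],"angular":[0,0,0],"claw":1},{"slide":[0,0,-0.15],"angular":[0,0,0],"claw":1},{"slide":[0,0,-0.3],"angular":[0,0,0],"claw":1},{"slide":[0,0,-0.3],"angular":[0,0,0],"claw":1},{"slide":[0,0,-0.3],"angular":[0,0,0],"claw":1}]'
python3 -c "
from h import *
s=ctrl.get_state();X,im=cloud('wrist');print(s['position'],s['ft_force'])
for c in[(.605,-.2248),(.447,-.28)]: print(fit(X,np.array(c),.04))"
```

```text
time: 9.7
position: [0.6062, -0.2258, 0.0802]
tool_rot: [-0.002, 3.141, 0.001]
ft_force: [-1.9, 1.8, 5.6]
grip_width: 0.337
grip_force: 19.9
time: 10.5
position: [0.6063, -0.2266, 0.155]
tool_rot: [-0.001, 3.139, -0.001]
ft_force: [-1.5, 0.0, -1.1]
grip_width: 0.955
grip_force: 0.0
[ 0.60626003 -0.22662064  0.15504724] [-1.52902043  0.04479116 -1.09344256]
(array([ 0.60465994, -0.22390929]), [359, 331, array([ 0.5807, -0.223 ]), np.float64(0.2633)])
(array([ 0.44751293, -0.27959572]), [408, 586, None, np.float64(0.1006)])
```

```bash
python3 -m inch '[{"slide":[0.2,-0.07,0],"angular":[0,0,0],"claw":1},{"slide":[0.4,-0.14,0],"angular":[0,0,0],"claw":1},{"slide":[0.634,-0.22,0],"angular":[0,0,0],"claw":1},{"slide":[0.634,-0.22,0],"angular":[0,0,0],"claw":1},{"slide":[0.634,-0.22,0],"angular":[0,0,0],"claw":1},{"slide":[0.634,-0.22,0.1],"angular":[0,0,0],"claw":0.3},{"slide":[0.634,-0.22,0.2],"angular":[0,0,0],"claw":0.1},{"slide":[0.634,-0.22,0.298],"angular":[0,0,0],"claw":0.1},{"slide":[0.634,-0.22,0.298],"angular":[0,0,0],"claw":0.1},{"slide":[0.634,-0.22,0.298],"angular":[0,0,0],"claw":0.1}]'
python3 -m inch '[{"slide":[0,0,0],"angular":[0,0,0],"claw":-1},{"slide":[0,0,0],"angular":[0,0,0],"claw":-1},{"slide":[0,0,0],"angular":[0,0,0],"claw":-1},{"slide":[0,0,0],"angular":[0,0,0],"claw":-1},{"slide":[0,0,0],"angular":[0,0,0],"claw":-1}]' 20
python3 -m inch '[{"slide":[0,0,-0.02],"angular":[0,0,0],"claw":-1},{"slide":[0,0,-0.05],"angular":[0,0,0],"claw":-1},{"slide":[0,0,-0.08],"angular":[0,0,0],"claw":-1},{"slide":[0,0,-0.08],"angular":[0,0,0],"claw":-1},{"slide":[0,0,-0.08],"angular":[0,0,0],"claw":-1},{"slide":[0,0,-0.08],"angular":[0,0,0],"claw":-1}]'
python3 w.py
```

```text
time: 11.55
position: [0.4479, -0.2807, 0.0791]
tool_rot: [0.004, -3.14, -0.0]
ft_force: [-0.4, -0.2, -0.2]
grip_width: 0.632
grip_force: 0.0
time: 12.05
position: [0.4481, -0.2807, 0.0804]
tool_rot: [-0.002, 3.14, 0.002]
ft_force: [-0.4, 4.6, 6.3]
grip_width: 0.336
grip_force: 20.0
time: 12.65
position: [0.447, -0.2813, 0.0993]
tool_rot: [0.001, -3.141, -0.0]
ft_force: [0.1, -0.5, -4.8]
grip_width: 0.332
grip_force: 20.0
13.0 [-0.06  0.02 -4.57] [0.25 0.43 0.33] [ 0.007 -0.001  0.002] [ 0.447  -0.2813  0.0993] 0.33599740073250517 19.996685846708715
```

```bash
python3 -m inch '[{"slide":[0,0,-0.1],"angular":[0,0,0],"claw":-1},{"slide":[0,0,-0.22],"angular":[0,0,0],"claw":-1},{"slide":[0,0,-0.36],"angular":[0,0,0],"claw":-1},{"slide":[0,0,-0.5],"angular":[0,0,0],"claw":-1},{"slide":[0,0,-0.6],"angular":[0,0,0],"claw":-1},{"slide":[0,0,-0.6],"angular":[0,0,0],"claw":-1},{"slide":[0,0,-0.6],"angular":[0,0,0],"claw":-1}]' 30
python3 -m inch '[{"slide":[-0.02,0.08,0],"angular":[0,0,0],"claw":-1},{"slide":[-0.05,0.2,0],"angular":[0,0,0],"claw":-1},{"slide":[-0.08,0.34,0],"angular":[0,0,0],"claw":-1},{"slide":[-0.12,0.48,0],"angular":[0,0,0],"claw":-1},{"slide":[-0.15,0.6,0],"angular":[0,0,0],"claw":-1},{"slide":[-0.17,0.72,0],"angular":[0,0,0],"claw":-1},{"slide":[-0.18,0.82,0],"angular":[0,0,0],"claw":-1},{"slide":[-0.18,0.86,0],"angular":[0,0,0],"claw":-1},{"slide":[-0.18,0.86,0],"angular":[0,0,0],"claw":-1}]'
python3 - <<'E'
from h import *
for k in range(3):
    s=ctrl.get_state();X,im=cloud('wrist');print(s['time'],s['position'],s['ft_force'].round(1))
cv2.imwrite('pics/held.png',im[:,:,::-1])
p=X.reshape(-1,3);p=p[np.isfinite(p).all(1)]
st=p[(abs(p[:,2]-.11)<.005)&(p[:,1]<.2)&(p[:,1]>.09)&(abs(p[:,0]-.539)<.05)]
if len(st): print(len(st),cv2.minAreaRect((st[:,:2]*1000).astype(np.float32)),st.mean(0))
E
```

```text
time: 13.75
position: [0.447, -0.2813, 0.2488]
tool_rot: [0.001, -3.141, -0.001]
ft_force: [-0.5, -0.5, -4.7]
grip_width: 0.333
grip_force: 30.0
time: 14.65
position: [0.4911, -0.065, 0.2476]
tool_rot: [0.006, -3.138, -0.0]
ft_force: [0.0, -0.9, -4.8]
grip_width: 0.334
grip_force: 30.0
14.65 [ 0.49110907 -0.06497781  0.24763365] [ 0.  -0.9 -4.8]
14.7 [ 0.49121126 -0.06695613  0.2480927 ] [ 0.4 -0.3 -4.3]
14.75 [ 0.49136705 -0.06804531  0.24855351] [ 0.2  0.2 -3.1]
3498 ((538.501220703125, 148.21377563476562), (48.5552864074707, 61.285091400146484), 1.0109236240386963) [0.53724394 0.14681171 0.10985441]
```

View pics/held.png

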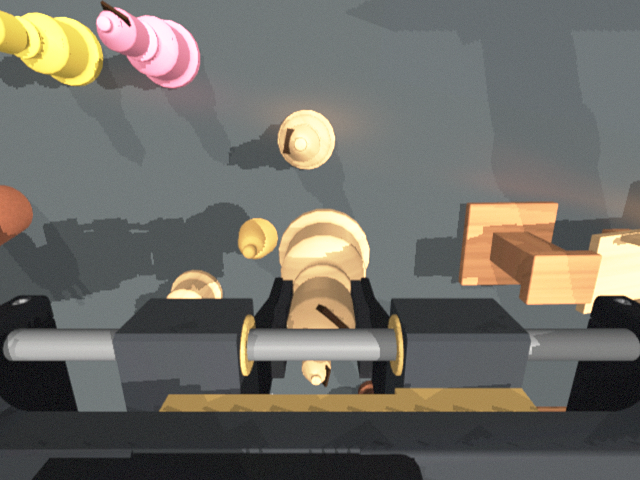

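```bash
cat > held.py <<'E'
from h import *
ps=[]
for k in range(4):
    s=ctrl.get_state();ps.append(s['position']);X,im=cloud('wrist')
pos=np.mean(ps,0); s0=s['position']; X=X+(pos-s0)
p=X.reshape(-1,3);p=p[np.isfinite(p).all(1)]
q=p[(np.hypot(*(p[:,:2]-pos[:2]).T)<.045)]
z0=pos[2]-.0797
print('pos',pos,'n',len(q),s['ft_force'].round(1))
for a,b,r in((.002,.012,.031),(.022,.043,.025)):
    h=q[(q[:,2]>z0+a)&(q[:,2]<z0+b)&(q[:,0]<pos[0])]
    if len(h)<20: print('few',len(h)); continue
    for rr in (r,None):
        f=(lambda x:np.hypot(*(h[:,:2]-x[:2]).T)-r) if rr else (lambda x:np.hypot(*(h[:,:2]-x[:2]).T)-x[2])
        x=least_squares(f,np.r_[pos[:2],r][:2 if rr else 3],loss='soft_l1',f_scale=.001).x; print(a,len(h),x.round(4),'rel',(x[:2]-pos[:2]).round(4))
st=p[(abs(p[:,2]-.11)<.005)&(p[:,1]<.2)&(p[:,1]>.09)&(abs(p[:,0]-.539)<.05)]
print(len(st),cv2.minAreaRect((st[:,:2]*1000).astype(np.float32)))
E
python3 held.py
```

```text
pos [ 0.49169068 -0.06825451  0.24921822] n 64450 [ 0.5  0.3 -4.1]
0.002 1176 [ 0.494  -0.0671] rel [0.0023 0.0011]
0.002 1176 [ 0.4906 -0.0672  0.0283] rel [-0.0011  0.0011]
0.022 746 [ 0.4916 -0.0678] rel [-0.0001  0.0004]
0.022 746 [ 0.4912 -0.0678  0.0247] rel [-0.0005  0.0004]
3462 ((538.4053955078125, 148.2523193359375), (48.66947555541992, 62.04684066772461), 1.3486981391906738)
```

```bash
python3 -m inch '[{"slide":[-0.02,0.08,0],"angular":[0,0,0],"claw":-1},{"slide":[-0.05,0.2,0],"angular":[0,0,0],"claw":-1},{"slide":[-0.08,0.34,0],"angular":[0,0,0],"claw":-1},{"slide":[-0.12,0.48,0],"angular":[0,0,0],"claw":-1},{"slide":[-0.15,0.6,0],"angular":[0,0,0],"claw":-1},{"slide":[-0.17,0.72,0],"angular":[0,0,0],"claw":-1},{"slide":[-0.18,0.82,0],"angular":[0,0,0],"claw":-1},{"slide":[-0.189,0.864,0],"angular":[0,0,0],"claw":-1},{"slide":[-0.189,0.864,0],"angular":[0,0,0],"claw":-1},{"slide":[-0.189,0.864,0],"angular":[0,0,0],"claw":-1}]'
python3 held.py
python3 - <<'E'
from h import *
# bystander view of held bishop and step from scene & top
for n in('top','scene'):
    X,_=cloud(n);p=X.reshape(-1,3);p=p[np.isfinite(p).all(1)]
    q=p[np.hypot(p[:,0]-.539,p[:,1]-.148)<.045]
    h=q[(q[:,2]>.191)&(q[:,2]<.212)]
    if len(h)>15: print(n,len(h),least_squares(lambda x:np.hypot(*(h[:,:2]-x).T)-.025,[.539,.148],loss='soft_l1',f_scale=.001).x)
    lo=q[(q[:,2]>.13)];print('low z',np.sort(lo[:,2])[:10:3])
E
```

```text
time: 16.0
position: [0.5393, 0.1476, 0.2495]
tool_rot: [-0.001, -3.141, 0.002]
ft_force: [-0.2, -0.0, -4.6]
grip_width: 0.335
grip_force: 30.0
pos [0.53934236 0.14735398 0.24961107] n 64884 [ 0.4 -0.3 -4.4]
0.002 1168 [0.5417 0.1484] rel [0.0024 0.001 ]
0.002 1168 [0.5384 0.1484 0.0284] rel [-0.0009  0.001 ]
0.022 756 [0.5392 0.1477] rel [-0.0001  0.0004]
0.022 756 [0.5388 0.1477 0.0246] rel [-0.0006  0.0004]
964 ((525.3016357421875, 148.27957153320312), (21.149980545043945, 59.796138763427734), 0.8342028856277466)
top 52 [0.53810212 0.14805043]
low z [0.17065568 0.17186331 0.17234294 0.17294063]
scene 340 [0.53947427 0.14803745]
low z [0.16834643 0.1694122  0.17001077 0.17044397]
```

```bash
python3 -m inch '[{"slide":[0,0,0.05],"angular":[0,0,0],"claw":-1},{"slide":[0,0,0.12],"angular":[0,0,0],"claw":-1},{"slide":[0,0,0.17],"angular":[0,0,0],"claw":-1},{"slide":[0,0,0.2],"angular":[0,0,0],"claw":-1},{"slide":[0,0,0.215],"angular":[0,0,0],"claw":-1},{"slide":[0,0,0.224],"angular":[0,0,0],"claw":-1},{"slide":[0,0,0.224],"angular":[0,0,0],"claw":-1},{"slide":[0,0,0.224],"angular":[0,0,0],"claw":-1}]'
python3 held.py
python3 -m inch '[{"slide":[0,0,0.003],"angular":[0,0,0],"claw":-1},{"slide":[0,0,0.006],"angular":[0,0,0],"claw":-1},{"slide":[0,0,0.009],"angular":[0,0,0],"claw":-1},{"slide":[0,0,0.009],"angular":[0,0,0],"claw":-1},{"slide":[0,0,0.009],"angular":[0,0,0],"claw":-1}]'
```

```text
time: 17.1
position: [0.5395, 0.1498, 0.1942]
tool_rot: [-0.001, 3.14, 0.001]
ft_force: [-0.0, -0.3, -3.6]
grip_width: 0.335
grip_force: 30.0
pos [0.53948797 0.14976496 0.19418838] n 65446 [-0.6 -0.  -4.7]
0.002 1166 [0.5419 0.1509] rel [0.0024 0.0011]
0.002 1166 [0.5385 0.1508 0.0283] rel [-0.001   0.0011]
0.022 761 [0.5394 0.1502] rel [-0.0001  0.0004]
0.022 761 [0.539  0.1502 0.0246] rel [-0.0005  0.0004]
399 ((524.0897827148438, 142.36050415039062), (36.00579071044922, 71.1382827758789), 27.48305320739746)
time: 17.8
position: [0.5391, 0.1496, 0.1913]
tool_rot: [0.001, -3.142, 0.0]
ft_force: [-0.4, -0.1, -4.6]
grip_width: 0.336
grip_force: 30.0
```

```bash
python3 -m inch '[{"slide":[0,-0.004,0.001],"angular":[0,0,0],"claw":-1},{"slide":[0,-0.004,0.003],"angular":[0,0,0],"claw":-1},{"slide":[0,-0.004,0.004],"angular":[0,0,0],"claw":-1},{"slide":[0,-0.004,0.004],"angular":[0,0,0],"claw":-1}]'
python3 -m inch '[{"slide":[0,0,0.002],"angular":[0,0,0],"claw":-1},{"slide":[0,0,0.003],"angular":[0,0,0],"claw":-1},{"slide":[0,0,0.003],"angular":[0,0,0],"claw":-1}]'
python3 w.py
```

```text
time: 18.2
position: [0.5392, 0.1485, 0.1905]
tool_rot: [-0.001, 3.141, -0.0]
ft_force: [0.2, -1.3, -3.8]
grip_width: 0.335
grip_force: 30.0
time: 18.5
position: [0.5395, 0.1487, 0.1904]
tool_rot: [-0.001, 3.14, 0.001]
ft_force: [-1.4, 0.5, 1.3]
grip_width: 0.335
grip_force: 29.9
18.85 [-0.89  0.13  2.6 ] [0.29 0.36 0.81] [-0.228  0.198  0.006] [0.5395 0.1488 0.1903] 0.33473322926620913 29.916617120616138
```

```bash
python3 -m inch '[{"slide":[0,0,0],"angular":[0,0,0],"claw":-1},{"slide":[0,0,0],"angular":[0,0,0],"claw":-1},{"slide":[0,0,0.001],"angular":[0,0,0],"claw":-1},{"slide":[0,0,0.001],"angular":[0,0,0],"claw":-1}]' 4
python3 w.py
python3 -m inch '[{"slide":[0,0,0],"angular":[0,0,0],"claw":-0.3},{"slide":[0,0,0],"angular":[0,0,0],"claw":-0.2},{"slide":[0,0,0],"angular":[0,0,0],"claw":-0.1},{"slide":[0,0,0],"angular":[0,0,0],"claw":0.2},{"slide":[0,0,0],"angular":[0,0,0],"claw":0.6},{"slide":[0,0,0],"angular":[0,0,0],"claw":0.6}]'
python3 - <<'E'
from h import *
s=ctrl.get_state();print(s['time'],s['position'],s['ft_force'])
for n in('top','scene'):
    X,im=cloud(n);X=X-[0,0,.11];print(fit(X,np.array((.539,.1487)),.04))
cv2.imwrite('pics/placed.png',cv2.resize(im[250:450,330:540,::-1],None,fx=2.8,fy=2.8))
E
```

```text
time: 19.3
position: [0.5393, 0.1497, 0.1898]
tool_rot: [-0.002, 3.141, 0.002]
ft_force: [-1.2, 4.1, 5.8]
grip_width: 0.344
grip_force: 4.0
19.65 [-0.82  3.73  5.12] [0.51 0.33 0.49] [ 0.908  0.121 -0.004] [0.5393 0.1496 0.1898] 0.34186976596063057 3.999273703666404
time: 20.3
position: [0.539, 0.148, 0.189]
tool_rot: [0.001, -3.141, 0.001]
ft_force: [-0.5, -0.4, 0.7]
grip_width: 0.635
grip_force: 0.0
20.3 [0.53895048 0.14804956 0.18895026] [-0.53327468 -0.35045877  0.70485281]
(array([0.53802074, 0.14853074]), [5, 19, array([0.532 , 0.1325]), np.float64(0.4951)])
(array([0.53974476, 0.14863763]), [376, 343, array([0.5547, 0.1616]), np.float64(0.4929)])
```

View pics/placed.png

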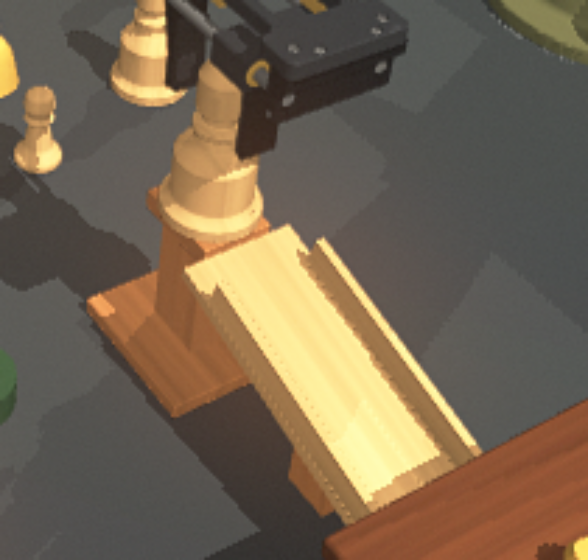

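The picture shows the bishop upright on the step, with its base at about (210,210), and the fingers open around its head. I'll retreat straight up and measure it.

```bash
python3 -m inch '[{"slide":[0,0,0],"angular":[0,0,0],"claw":1},{"slide":[0,0,0],"angular":[0,0,0],"claw":1},{"slide":[0,0,-0.1],"angular":[0,0,0],"claw":1},{"slide":[0,0,-0.25],"angular":[0,0,0],"claw":1},{"slide":[0,0,-0.4],"angular":[0,0,0],"claw":1},{"slide":[0,0,-0.5],"angular":[0,0,0],"claw":1},{"slide":[0,0,-0.5],"angular":[0,0,0],"claw":1}]'
python3 -m inch '[{"slide":[-0.2,0.2,0],"angular":[0,0,0],"claw":1},{"slide":[-0.4,0.4,0],"angular":[0,0,0],"claw":1},{"slide":[-0.6,0.6,0],"angular":[0,0,0],"claw":1},{"slide":[-0.6,0.6,0],"angular":[0,0,0],"claw":1},{"slide":[-0.6,0.6,0],"angular":[0,0,0],"claw":1},{"slide":[-0.6,0.6,0],"angular":[0,0,0],"claw":1}]'
python3 - <<'E'
from h import *
s=ctrl.get_state();print(s['time'],s['position'])
for n in('top','scene','wrist'):
    X,im=cloud(n)
    X2=X-[0,0,.11]
    try: print(n,fit(X2,np.array((.539,.1487)),.04))
    except Exception as e: print(n,e)
    if n!='wrist':
        for c in[(.643,-.0746),(.605,-.2248),(.42,-.086)]: print(fit(X,np.array(c),.04))
    p=X.reshape(-1,3);p=p[np.isfinite(p).all(1)]
    st=p[(abs(p[:,2]-.11)<.003)&(p[:,1]<.185)&(p[:,1]>.09)&(abs(p[:,0]-.539)<.05)]
    if len(st): print('step',len(st),st.min(0).round(3),st.max(0).round(3))
    cv2.imwrite(f'pics/end_{n}.png',im[:,:,::-1])
im=cv2.imread('pics/end_scene.png');cv2.imwrite('pics/end2.png',cv2.resize(im[150:420,230:560],None,fx=2.2,fy=2.2))
E
```

```text
time: 21.1
position: [0.5409, 0.1491, 0.319]
tool_rot: [-0.001, 3.134, 0.004]
ft_force: [0.5, 0.2, 0.2]
grip_width: 1.001
grip_force: 0.0
time: 21.7
position: [0.6891, 0.301, 0.3098]
tool_rot: [0.005, -3.137, 0.003]
ft_force: [-0.3, 0.6, -0.7]
grip_width: 1.001
grip_force: 0.0
21.7 [0.68908247 0.30095248 0.30977788]
top (array([0.53795748, 0.14923177]), [62, 108, array([0.536 , 0.1491]), np.float64(0.1216)])
(array([ 0.64101539, -0.07502268]), [35, 59, array([ 0.6398, -0.0743]), np.float64(0.1199)])
(array([ 0.60282487, -0.22484265]), [32, 52, array([ 0.602 , -0.2237]), np.float64(0.1194)])
(array([ 0.41927832, -0.0856244 ]), [7, 13, array([ 0.4189, -0.0867]), np.float64(0.1202)])
step 66 [0.506 0.117 0.107] [0.562 0.177 0.113]
scene (array([0.53956688, 0.14976699]), [17, 71, array([0.5408, 0.1511]), np.float64(0.1182)])
(array([ 0.64302961, -0.07511991]), [122, 234, array([ 0.6438, -0.0728]), np.float64(0.1178)])
(array([ 0.60539298, -0.22429931]), [100, 190, array([ 0.6063, -0.2221]), np.float64(0.1185)])
(array([ 0.42072445, -0.08603829]), [0, 122, None, np.float64(0.0567)])
step 57 [0.516 0.119 0.107] [0.571 0.178 0.113]
wrist (array([0.53868968, 0.14927764]), [753, 777, array([0.5395, 0.151 ]), np.float64(0.1197)])
step 314 [0.515 0.119 0.107] [0.569 0.181 0.113]
```

View pics/end2.png

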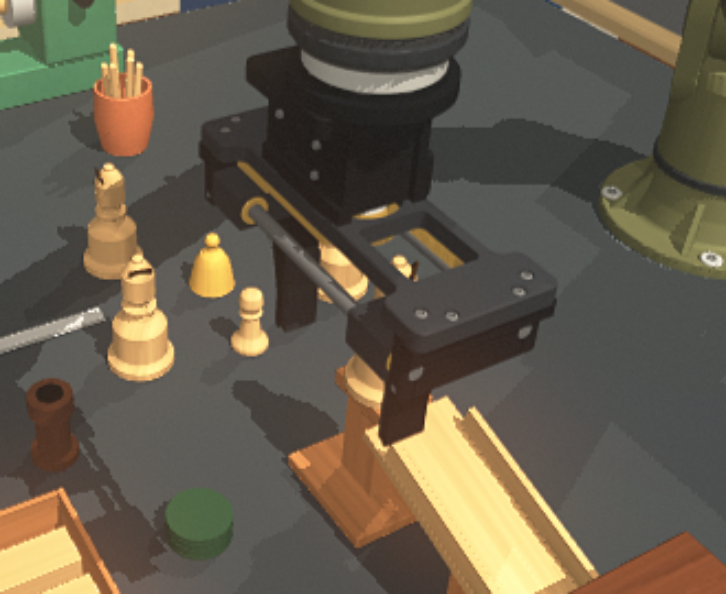

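The arm partly blocks this view, but three light bishops stand upright on the table. In the top and wrist depth fits, the heavy one is upright and within about 1 mm of the step's centre.

```bash
python3 -c "
from bench import ctrl
print(ctrl.close_job())"
```

```text
the job is handed in; nothing more can be done
None
```

The leaded bishop (about 465 g) stands upright within about 1 mm of the middle of the step; the other three stand on the table, one of them never lifted because the heavy one was already found, and the job was handed in at about 22 s.

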